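# Hold the film canister's lid at its vent position

### The job

Pull the lid with the straight bar grip straight up off the parking rail, out of its spring catches, and set it into the mouth of the film canister, its two lugs down through the two entry slots, until the lid lies on the collar. Then twist it clockwise (seen from above) halfway to its lock, so that the bar points at the narrow vent rib, never as far as the lock click; it springs back if let go, so finish still gripping the lid and holding it there. Leave the lid with the round knob and the other things on the desk where they are.

Things in the scene. Friction and masses are not known exactly. Their poses are not given: they have to be found in the camera images.
- bar_lid: the lid to use: aluminium disc (flange) 72 mm wide, 8 mm thick, with a black bar grip on top and a plug with two lugs below, about 0.16 kg. Origin: centre of the flange's underside; z up; x along the bar and the lugs (same after a half turn). Plug 38 mm wide, 20 mm deep, tapered to 29 mm at its foot. Lugs 6 mm wide (y), 10 to 16 mm below the origin, out to 27 mm from the axis
- lid_grip (a point): on the bar_lid's axis, 29 mm above its origin, in the bar grip: a black bar 50 mm long (lid x), 14 mm thick (lid y), standing from 8 to 44 mm above the lid's origin. At the start the bar lies along the rail
- knob_lid: the other lid, to be left alone: same flange and plug, no lugs, and a round black knob 34 mm wide that stands to 38 mm above its origin (centre of the flange's underside). In the rail's other seat, 120 mm from the first
- rail: parking rail, fixed: two level aluminium bars 270 mm long along its y axis, tops 60 mm above the table, 41 mm apart (73 mm over all), base 90 x 290 mm. Origin: centre of the base on the table. Two seats, 60 mm to either side of the origin along y, a lid in each: plug between the bars, flange on them (lid origin 60 mm above the table)
- catches (a point): middle of the rail, level with the bars' tops. At each seat two sprung steel balls, at the flange's ends along the rail, reach over its upper edge, held in black blocks that stand 20 mm above the bars, 38 mm or more from the seat's centre. A lid lifted straight up pushes the balls aside: about 8 N; free of them after 12 mm, clear of the rail after 25 mm
- canister: film canister, fixed: aluminium drum 120 mm wide, 87 mm tall, with a steel collar 76 mm wide up to 110 mm. Origin: centre of its foot on the table, z up. In the collar a round mouth 43 mm wide with two entry slots for the lugs, 13 mm wide, out to 29 mm from the axis, at its +x and -x sides. The lip is 8 mm thick; the lugs turn below it
- mouth (a point): centre of the mouth, level with the collar's top, 110 mm above the table; axes as the canister's. The lid's origin lies here when it is down on the collar. It goes in with its x along the canister's x (either way round) and from there turns clockwise only, seen from above
- vent_rib (a point): top of the narrow vent rib (5 mm thick, 41 to 54 mm from the mouth's axis, 6 mm above the collar), 45 degrees clockwise from the canister's +x: the bar points at it in the vent position, halfway to the lock
- lock_block (a point): top of the wide lock block (16 mm thick, else as the rib), 90 degrees clockwise from the canister's +x: the bar would point at it when locked. A sprung ball resists the lid from 59 degrees on and the lock clicks at about 74 degrees
- vent_ring (a joint): turn in rad of the sprung ring below the lip that the lugs push round as the lid turns clockwise: 0 over about the first 9 degrees of lid turn, then it turns with the lid: about 0.63 at the vent position, about 1.14 at the lock click. Its spring turns the lid back with 0.05 to 0.1 N m
- film_box: a small cardboard cube carton, 44 mm, loose on the table; leave it. Origin: centre of its underside
- stamp: a wooden hand stamp 36 mm wide and 64 mm tall, loose on the table; leave it. Origin: centre of its underside
- stapler: a stapler 34 x 130 mm, 37 mm tall, loose on the table; leave it. Origin: centre of its underside
- punch: a hole punch 85 x 115 mm, 60 mm tall, loose on the table; leave it. Origin: centre of its underside
- pen_cup: an empty dark steel cup 72 mm wide, 90 mm tall, loose on the table; leave it. Origin: centre of its underside
- reel: a black film reel lying flat, 92 mm wide, 22 mm tall, loose on the table; leave it. Origin: centre of its underside
- card_tray: an open grey tray 130 x 170 mm, 70 mm tall, loose on the table; leave it. Origin: centre of its underside
Things that resemble listed ones, but are neither listed nor needed, are in the scene too. What is shaped like the bar_lid but green is not meant.

How it is judged:
By the outcome, as a careful person would: the job done as asked, in the order asked, and still so for the second after the job is handed in, while the arm keeps its last pose, push and grip.
It also fails if it takes over 40 s, if anything falls off the work surface, if the arm or the gripper's body presses on something with over 40 N, if the wrist force passes 120 N, or if a joint passes its speed limit or range.

### The arm

A 7-joint arm with a two-finger parallel gripper is mounted at the origin on the work surface. World frame = base frame: x ahead of the robot, y to its left, z up, the work surface at z = 0. Lengths are in m, angles in rad, forces in N, time in s.
With the tool pointing down it reaches from about 0.425 to 0.95 m from the base axis. Payload 4.7 kg.
Tool frame: the origin (TCP) lies between the finger pads; the fingertips stand 22 mm ahead of it and the grasp point (between the pads) lies 3 mm ahead of it; z points along the fingers, y is the line along which they close (so a half turn about z gives the same grasp; the last joint's range is limited). The gripper opens to 85 mm and grips with 20 to 120 N. Pads are 22 mm wide; open, the fingers measure 114 mm over their backs; the gripper's body (76 mm by 85 mm) begins 54 mm behind the grasp point. The pads swing forward as they close: fully open they stand 13 mm farther back than shut.
Start: joints at [1.283, 0.469, -0.049, 1.532, 0.024, 1.141, -0.082], TCP at [0.173, -0.653, 0.253] pointing down, gripper open.
Joint ranges: [-2.59, 2.59], [-0.33, 1.99], [-1.39, 1.29], [0.1, 2.45], [-1.04, 4.18], [0.21, 1.99], [-2.66, 2.66]. Speed limits (rad/s): [2.57, 2.57, 3.14, 3.14, 3.14, 3.14, 3.14].

### API

Orientations are given as a unit quaternion [x, y, z, w].
In Python, from bench import env, vision, job gives the robot as it stands.
- The arm moves only by the shell command python3 -m pendant 'ROWS' [FORCE]. ROWS is JSON, one flat list of numbers, 7 for each row, row after row: the shift along the world's x, y, z in m, then the turn, a rotation vector about the world's x, y, z in degrees, then the opening, from 0 (shut) to 1 (fully open). A call has 1 to 20 rows; each row shifts and turns the commanded pose from where the row before left it; what a row does not reach is not made up. A row lasts 1/8 s, in which the tool goes at most 62.5 mm and 10.7 degrees, less where a joint would pass 70% of its speed; a pose out of reach is approached as far as the arm can. A call is refused whole if a number of a shift passes 0.0625 or a number of a turn 10.7, either way. A call with a gripper value outside its range is refused whole. The fingers move at their own pace and stop on an object; FORCE is the grip in N (left out, the last holds). Time passes only in rows, so rows that do not move let the fingers close. It gives the time, the measured TCP pose, the force and the opening at its end, in the units of the state.
- env.get_obs(): the state, without advancing time (a new reading comes with each control period).
- vision.get_image(name): name is "scene" or "top" or "wrist"; returns (picture, depth): 384x512x3 uint8, blue, green, red; 384x512 float32, m along the optical axis (not along the pixel's ray), 0 where there is no reading.
- vision.camera_info(name): a dict with "fx", "fy", "cx", "cy" (pixels), "rvec" (rotation vector, rad) and "tvec" (3), from world to camera coordinates, as OpenCV has them; the wrist camera has in their place "hand_eye" (4x4, takes a point from camera to tool coordinates, whose origin is the TCP and whose axes are the flange's). Camera axes: x right, y down, z forward; pixel columns grow to the right and rows downward; lengths in m; the calibration is good to about 2 mm. The wrist camera is an equidistant fisheye: a pixel r from the principal point sees the ray r / f radians off the axis. A picture is of the moment at which its call begins: read the wrist's pose just before it. camera_info takes no time and is no camera call.
- job.close_job(): hands the job in, once; it reports no verdict.
The state is a dict: "clock": time; "qpos": joint angles; "qvel": joint speeds; "joint_torque": joint torques, N m; "eef_pos": TCP position; "tool_rot": TCP orientation; "contact_force": force on the tool from outside, world axes, zero at the start; "torque": the same for the moment, N m; "opening": opening from 0.0 (shut) to 1.0 (fully open).
Only numpy, scipy, OpenCV 4.12 (cv2) and the standard library are available. Lean on these libraries where they do the work, as an engineer would, in place of code of your own. Each camera call takes 0.05 s, during which the arm holds its last target. There are 200 camera calls.

## Working session

There is one attempt and no reset: what is moved stays moved. The work goes in short steps, Python scripts to look and compute and a shell command to move; the robot and the scene stay as the last step left them, time stands still between calls to the robot, and variables do not carry over. Pictures are saved under pics/ and viewed, on a budget of 10 in all, crops included, one or two more only if the job needs it, and the job is handed in when it is done.

```bash
ls; mkdir -p pics; cat > h.py <<'E'
import numpy as np, cv2
from scipy.spatial.transform import Rotation as R
from bench import env, vision, job
def grab(n):
    o=env.get_obs(); im,d=vision.get_image(n); np.savez(f'pics/{n}.npz',im=im,d=d,p=o['eef_pos'],q=o['tool_rot']); return im,d,o
def load(n):
    z=np.load(f'pics/{n}.npz'); return z['im'],z['d'],z['p'],z['q']
def world(n,u,v,depth,p=None,q=None):
    c=vision.camera_info(n)
    x=(u-c['cx'])/c['fx'];y=(v-c['cy'])/c['fy']
    if 'hand_eye' in c:
        r=np.hypot(x,y); s=np.tan(r)/max(r,1e-9)
        P=np.array([x*s,y*s,1])*depth
        H=np.array(c['hand_eye']); P=H[:3,:3]@P+H[:3,3]
        return R.from_quat(q).apply(P)+p
    P=np.array([x,y,1])*depth
    return R.from_rotvec(np.ravel(c['rvec'])).inv().apply(P-np.ravel(c['tvec']))
def pix(n,X,p=None,q=None):
    c=vision.camera_info(n)
    if 'hand_eye' in c:
        H=np.array(c['hand_eye']);P=R.from_quat(q).inv().apply(np.array(X)-p);P=H[:3,:3].T@(P-H[:3,3])
        r=np.hypot(P[0],P[1]);t=np.arctan2(r,P[2]);return c['cx']+c['fx']*t*P[0]/r,c['cy']+c['fy']*t*P[1]/r
    P=R.from_rotvec(np.ravel(c['rvec'])).apply(X)+np.ravel(c['tvec'])
    return c['cx']+c['fx']*P[0]/P[2],c['cy']+c['fy']*P[1]/P[2]
E
python3 - <<'E'
from h import *
a=grab('top')[0];b=grab('scene')[0]
cv2.imwrite('pics/a.png',cv2.resize(a,(800,600)));cv2.imwrite('pics/b.png',cv2.resize(b,(800,600)))
print(env.get_obs()); print(vision.camera_info('top'));print(vision.camera_info('wrist'))
E
```

```text
pics
{'clock': 0.1, 'qpos': array([ 1.28307627,  0.46935566, -0.04855875,  1.53356958,  0.02413585,
        1.14100113, -0.08226051]), 'qvel': array([-9.30306927e-04, -3.69548829e-03, -2.70547210e-04, -4.31720808e-03,
        3.79180375e-06, -3.55596925e-04,  6.58870152e-04]), 'joint_torque': array([ 4.70045015e-04, -5.11513638e+01, -4.73155919e-02, -2.38391322e+01,
        1.06569726e-02,  4.41670592e-03,  1.76686927e-05]), 'eef_pos': array([ 0.17262096, -0.65205458,  0.25237175]), 'tool_rot': array([ 9.91634528e-01,  1.29074395e-01, -1.66887073e-04, -8.57614343e-04]), 'contact_force': array([ 0.27704022,  0.06936809, -0.65039748]), 'torque': array([-0.01934632, -0.02287915,  0.01819263]), 'opening': 0.9969620968635735}
{'fx': 466.8746882913918, 'fy': 466.8746882913918, 'cx': 250.9482839295664, 'cy': 191.83690098338903, 'rvec': array([ 2.15355826, -2.1936658 ,  0.12089212]), 'tvec': array([0.04392454, 0.57439565, 1.56373378])}
{'fx': 297.3186396354542, 'fy': 297.3186396354542, 'cx': 256.6661128108507, 'cy': 187.02707080295195, 'hand_eye': array([[ 1.39767465e-03, -9.64116822e-01, -2.65474670e-01,
         6.69441623e-02],
       [ 9.99999018e-01,  1.32113045e-03,  4.66896494e-04,
         4.24346728e-04],
       [-9.94160944e-05, -2.65475062e-01,  9.64117722e-01,
        -1.19472631e-01],
       [ 0.00000000e+00,  0.00000000e+00,  0.00000000e+00,
         1.00000000e+00]])}
```

View pics/a.png

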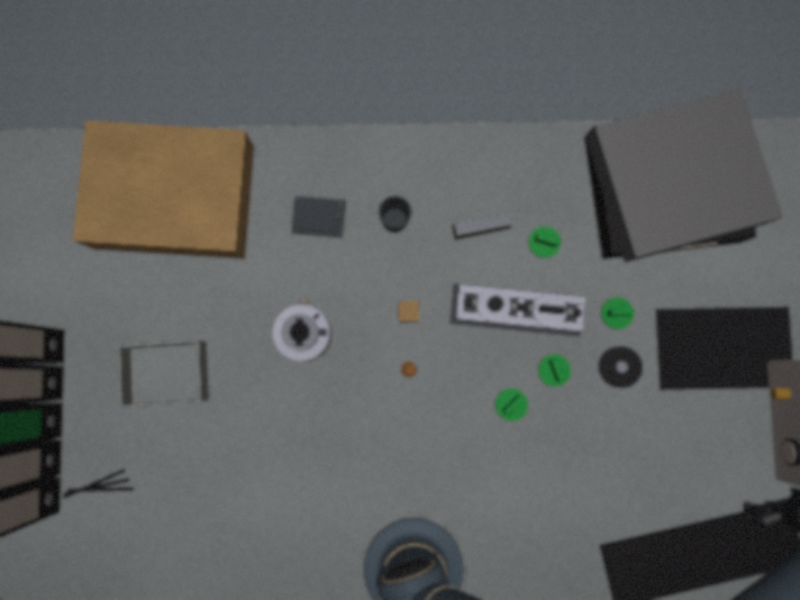

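View pics/b.png

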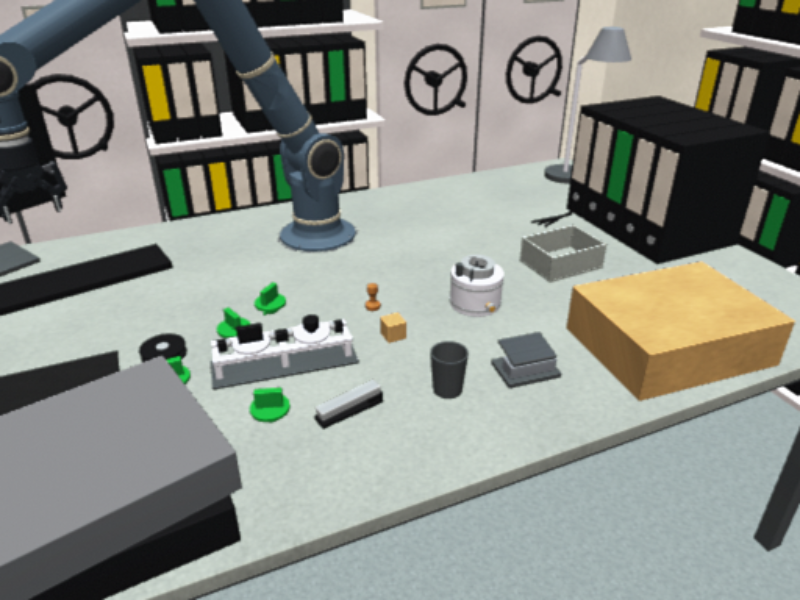

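Top view (800-px scale): bar_lid is in the rail's right seat (553,309), an aluminium flange with a black bar. The knob_lid is at (495,303). Four green bar lids, at (545,241), (617,313), (554,370) and (511,404), are decoys. The canister is at (300,332). Next I'll look at enlarged crops of the rail and canister, with position estimates.

```bash
python3 - <<'E'
from h import *
im,d,_,_=load('top')
c1=cv2.resize(im[175:220,282:382],(800,360),interpolation=cv2.INTER_CUBIC)
c2=cv2.resize(im[190:236,170:216],(360,360),interpolation=cv2.INTER_CUBIC)
o=np.zeros((730,800,3),np.uint8);o[:360]=c1;o[370:,:360]=c2
cv2.imwrite('pics/c.png',cv2.resize(o,(640,584)))
# rail: points with z 0.045..0.062 ; drum: canister
v,u=np.mgrid[0:384,0:512]
W=np.array([world('top',a,b,z) for a,b,z in zip(u.ravel(),v.ravel(),d.ravel())]).reshape(384,512,3)
np.save('pics/W.npy',W)
print('table z',np.median(W[280:300,100:200,2]))
m=np.zeros((384,512),bool);m[175:220,282:382]=1
for lo,hi in((.052,.066),(.066,.076),(.078,.085),(.09,.11)):
    P=W[m&(W[...,2]>lo)&(W[...,2]<hi)]
    if len(P)>3: print(lo,len(P),P.mean(0),cv2.minAreaRect(P[:,:2].astype(np.float32)))
m[:]=0;m[190:236,168:218]=1
for lo,hi in((.08,.092),(.104,.113),(.1135,.13)):
    P=W[m&(W[...,2]>lo)&(W[...,2]<hi)]
    if len(P)>3: print(lo,len(P),P.mean(0),cv2.minEnclosingCircle(P[:,:2].astype(np.float32)))
E
```

```text
Traceback (most recent call last):
  File "h.py", line 9, in world
    c=vision.camera_info(n)
ValueError: time passes only in moves, steps and waits
```

View pics/c.png

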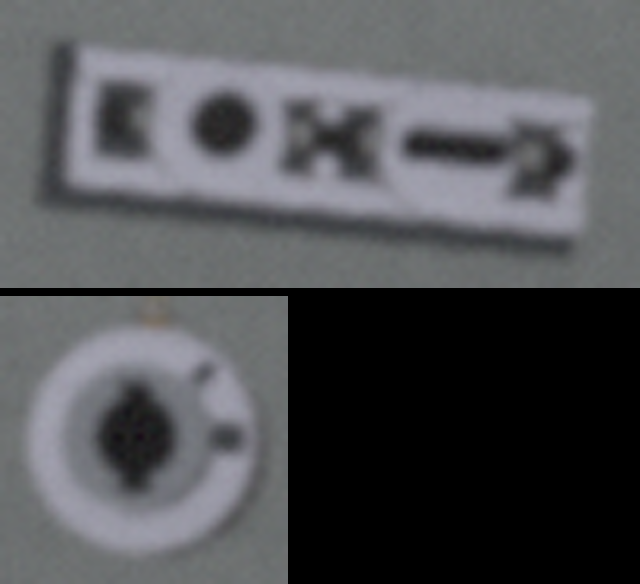

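The crop confirms it: the bar lid sits at (455,147) in the crop, with the bar along the rail, and the knob is at (225,123). In the canister, the slots point up and down, the rib is up-right and the lock is right, so canister +x is image-up.

```bash
python3 - <<'E'
import re
s=open('h.py').read()
s=s.replace("def grab","CI={n:vision.camera_info(n) for n in('top','scene','wrist')}\ndef grab",1).replace("c=vision.camera_info(n)","c=CI[n]")
s=s.replace("s=np.tan(r)/max(r,1e-9)","s=np.tan(r)/np.maximum(r,1e-9)").replace("P=np.array([x*s,y*s,1])*depth","P=np.stack([x*s,y*s,1+0*x],-1)*np.asarray(depth)[...,None]").replace("P=np.array([x,y,1])*depth","P=np.stack([x,y,1+0*x],-1)*np.asarray(depth)[...,None]").replace("P=H[:3,:3]@P+H[:3,3]\n        return R.from_quat(q).apply(P)+p","P=P@H[:3,:3].T+H[:3,3]\n        return P@R.from_quat(q).as_matrix().T+p").replace("return R.from_rotvec(np.ravel(c['rvec'])).inv().apply(P-np.ravel(c['tvec']))","return (P-np.ravel(c['tvec']))@R.from_rotvec(np.ravel(c['rvec'])).as_matrix()")
open('h.py','w').write(s)
E
cat > m.py <<'E'
from h import *
im,d,_,_=load('top')
v,u=np.mgrid[0:384,0:512].astype(float)
W=world('top',u,v,d)
print('table z',np.median(W[280:300,100:200,2]))
def rep(box,bands):
    m=np.zeros((384,512),bool);m[box]=1
    for lo,hi in bands:
        P=W[m&(W[...,2]>lo)&(W[...,2]<hi)]
        if len(P)>3: print(lo,len(P),P.mean(0).round(4),cv2.minAreaRect(P[:,:2].astype(np.float32)),cv2.minEnclosingCircle(P[:,:2].astype(np.float32)))
rep(np.s_[175:220,282:382],((.052,.066),(.066,.076),(.078,.085),(.085,.094),(.095,.11)))
rep(np.s_[190:236,168:218],((.08,.092),(.104,.113),(.1135,.13)))
k=6.4
for n,a,b,z in(('barL',405,144,.104),('barR',505,150,.104),('knob',225,123,.098)):
    uu,vv=282+a/k-.5,175+b/k-.5
    print(n,d[int(vv),int(uu)],world('top',uu,vv,d[int(vv),int(uu)]))
k=360/46*.8
for n,a,b in(('rib',205,374),('lock',226,437),('sl+',135,385),('sl-',135,488),('col',137,437)):
    uu,vv=170+a/k-.5,190+(b-296)/k-.5
    r0=world('top',uu,vv,1.);r1=world('top',uu,vv,2.); t=(.11-r0[2])/(r1-r0)[2]
    print(n,r0+t*(r1-r0),W[int(vv),int(uu)])
E
python3 m.py
```

```text
table z 0.0003795137447353806
0.052 751 [ 0.5513 -0.2371  0.0602] ((0.552065908908844, -0.2394208312034607), (0.2697105407714844, 0.07397133857011795), 83.37235260009766) ((0.5511909127235413, -0.23941512405872345), 0.13808919489383698)
0.066 449 [ 0.5509 -0.2388  0.0696] ((0.5524080395698547, -0.2390979826450348), (0.25145187973976135, 0.07123792171478271), 83.499267578125) ((0.5523677468299866, -0.23895537853240967), 0.12814781069755554)
0.078 97 [ 0.5512 -0.2426  0.081 ] ((0.5593109130859375, -0.24074888229370117), (0.24585463106632233, 0.03459681570529938), 84.54794311523438) ((0.5560941100120544, -0.24044184386730194), 0.12304475903511047)
0.085 29 [ 0.5533 -0.2159  0.0889] ((0.5556772947311401, -0.239266499876976), (0.22474633157253265, 0.02978421375155449), 86.4786376953125) ((0.5521697402000427, -0.23905065655708313), 0.11266692727804184)
0.095 135 [ 0.5521 -0.2382  0.1011] ((0.5551186800003052, -0.2443004548549652), (0.15922453999519348, 0.029491854831576347), 86.9137954711914) ((0.5539156198501587, -0.2442355751991272), 0.07990442961454391)
0.08 639 [0.5044 0.2294 0.0868] (
[... 405 characters left out ...]
4] ((0.5056150555610657, 0.21665911376476288), (0.0703275054693222, 0.0816836953163147), 4.063548564910889) ((0.510397732257843, 0.2187321037054062), 0.04336003214120865)
barL 1.5487852 [ 0.54773332 -0.27712508  0.07374202]
barR 1.5156586 [ 0.54088028 -0.3207896   0.10680092]
knob 1.5175654 [ 0.55736576 -0.17932389  0.10508253]
rib [0.53686284 0.19195189 0.11      ] [0.53986264 0.19257747 0.11139428]
lock [0.50416424 0.18143103 0.11      ] [0.50376658 0.18261536 0.11829857]
sl+ [0.53183486 0.2280236  0.11      ] [0.53529661 0.22990493 0.0957187 ]
sl- [0.4788224  0.22833509 0.11      ] [0.48043201 0.23144314 0.08550009]
col [0.50500499 0.22715393 0.11      ] [0.50607812 0.23030102 0.09383048]
```

```bash
python3 -m pendant '[0.031,0.0295,0,0,0,5.7,1, 0.031,0.0295,0,0,0,5.7,1, 0.031,0.0295,0,0,0,5.7,1, 0.031,0.0295,0,0,0,5.7,1, 0.031,0.0295,0,0,0,5.7,1, 0.031,0.0295,0,0,0,5.7,1, 0.031,0.0295,0,0,0,5.7,1, 0.031,0.0295,0,0,0,5.7,1, 0.031,0.0295,0,0,0,5.7,1, 0.031,0.0295,0,0,0,5.7,1, 0.031,0.0295,0,0,0,5.7,1, 0.031,0.0295,0,0,0,5.7,1, 0,0,0,0,0,0,1, 0,0,0,0,0,0,1]'
python3 - <<'E'
from h import *
im,d,o=grab('wrist')
print(o['eef_pos'],R.from_quat(o['tool_rot']).as_matrix().round(4),o['qpos'].round(2))
im=im.copy()
for X in ((0.5452,-.2986,.104),(0.5452+.025*.115,-.2986+.025*.993,.104),(0.5452-.025*.115,-.2986-.025*.993,.104)):
    a,b=pix('wrist',X,o['eef_pos'],o['tool_rot']);cv2.circle(im,(round(a),round(b)),2,(0,0,255),-1);print(a,b)
cv2.imwrite('pics/d.png',cv2.resize(im,(768,576)))
E
```

```text
clock: 1.85
eef_pos: [0.5442, -0.299, 0.2528]
tool_rot: [0.748, 0.664, -0.001, -0.0]
contact_force: [-0.3, -0.9, 0.1]
opening: 1.002
[ 0.54417543 -0.29901653  0.25276067] [[ 1.187e-01  9.929e-01 -1.300e-03]
 [ 9.929e-01 -1.187e-01 -1.000e-04]
 [-3.000e-04 -1.300e-03 -1.000e+00]] [ 0.76  0.42 -0.45  1.65  0.2   1.12  0.14]
257.85896356535164 178.97450488927484
257.8217047163322 152.34879595940527
257.88861743954675 204.4785369678433
```

View pics/d.png

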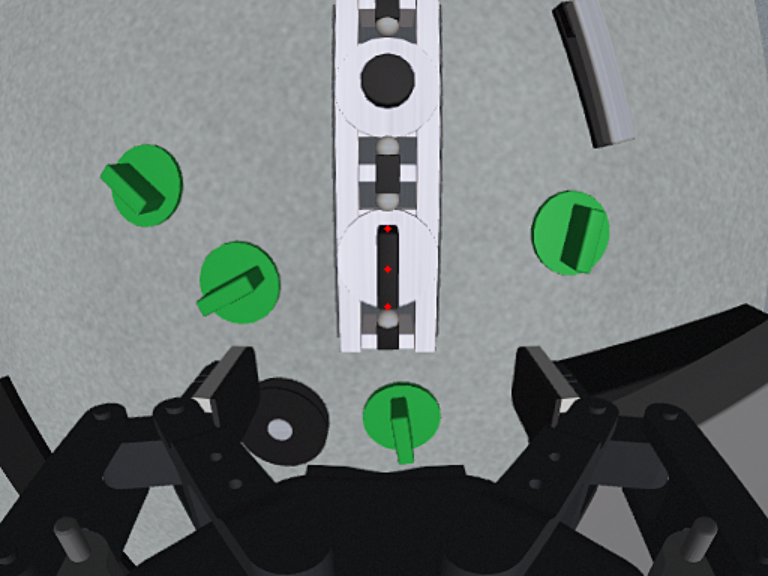

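Wrist view: the projected bar centre and ends (388,268; 228–306) fall on the bar of the aluminium lid. The rail is straight in the picture, so the yaw is right. Descend and grip.

```bash
python3 -m pendant '[0.001,0,-0.03,0,0,0,1, 0,0,-0.03,0,0,0,1, 0,0,-0.03,0,0,0,1, 0,0,-0.03,0,0,0,1, 0,0,-0.022,0,0,0,1, 0,0,-0.014,0,0,0,1, 0,0,0,0,0,0,0, 0,0,0,0,0,0,0, 0,0,0,0,0,0,0, 0,0,0,0,0,0,0, 0,0,0,0,0,0,0, 0,0,0,0,0,0,0]' 70
python3 - <<'E'
from h import *
o=env.get_obs();print(o['opening'],o['contact_force'],o['torque'])
E
```

```text
clock: 3.4
eef_pos: [0.5464, -0.2987, 0.0983]
tool_rot: [0.748, 0.664, 0.0, 0.001]
contact_force: [-1.1, 0.4, 5.3]
opening: 0.152
0.152086547235406 [-1.14912695  0.42060627  5.3117428 ] [0.04217637 0.17604441 0.00965055]
```

Gripped: the opening is about 13 mm on the 14 mm bar. Now pull straight up.

```bash
python3 -m pendant '[0,0,0.005,0,0,0,0, 0,0,0.005,0,0,0,0, 0,0,0.005,0,0,0,0, 0,0,0.01,0,0,0,0, 0,0,0.015,0,0,0,0, 0,0,0.03,0,0,0,0, 0,0,0.04,0,0,0,0, 0,0,0.04,0,0,0,0, 0,0,0,0,0,0,0]'
```

```text
clock: 4.53
eef_pos: [0.5484, -0.2988, 0.2528]
tool_rot: [0.748, 0.664, 0.002, 0.005]
contact_force: [0.7, -0.0, -2.5]
opening: 0.15
```

```bash
python3 -m pendant '[0.0035,0.0376,0,0,0,6.9,0, 0.0035,0.0376,0,0,0,6.9,0, 0.0035,0.0376,0,0,0,6.9,0, 0.0035,0.0376,0,0,0,6.9,0, 0.0035,0.0376,0,0,0,6.9,0, 0.0035,0.0376,0,0,0,6.9,0, 0.0035,0.0376,0,0,0,6.9,0, 0.0035,0.0376,0,0,0,6.9,0, 0.0035,0.0376,0,0,0,6.9,0, 0.0035,0.0376,0,0,0,6.9,0, 0.0035,0.0376,0,0,0,6.9,0, 0.0035,0.0376,0,0,0,6.9,0, 0.0035,0.0376,0,0,0,6.9,0, 0.0035,0.0376,0,0,0,6.9,0, 0,0,0,0,0,0,0, 0,0,0,0,0,0,0]'
python3 - <<'E'
from h import *
im,d,o=grab('wrist')
p,q=o['eef_pos'],o['tool_rot'];M=R.from_quat(q).as_matrix()
print(p,M.round(4),o['qpos'].round(2))
im=im.copy()
for X in ((0.506,.228,.110),(.535,.228,.110),(.477,.228,.11),(.506+.0375*.707,.228-.0475*.707,.116),(.506,.228-.0475,.116)):
    a,b=pix('wrist',X,p,q);cv2.circle(im,(round(a),round(b)),1,(0,0,255),-1);print(round(a),round(b))
a,b=map(round,pix('wrist',(0.506,.228,.110),p,q))
np.savez('pics/off.npz',a=a,b=b)
y0=max(b-75,0);x0=a-100;print('crop',x0,y0)
cv2.imwrite('pics/e.png',np.vstack([cv2.resize(im[y0:y0+150,x0:x0+200],(600,450),interpolation=cv2.INTER_CUBIC)]))
cv2.imwrite('pics/e2.png',im)
E
```

```text
clock: 6.52
eef_pos: [0.5946, 0.2271, 0.2466]
tool_rot: [0.002, 1.0, -0.001, -0.001]
contact_force: [0.1, -0.9, -2.7]
opening: 0.149
[0.59459057 0.22706122 0.24656493] [[-1.      0.0037 -0.0011]
 [ 0.0037  1.     -0.0013]
 [ 0.0011 -0.0013 -1.    ]] [ 0.18  0.57 -0.9   1.6   0.47  1.2   0.75]
258 83
258 116
258 50
218 114
201 83
crop 158 8
```

View pics/e.png

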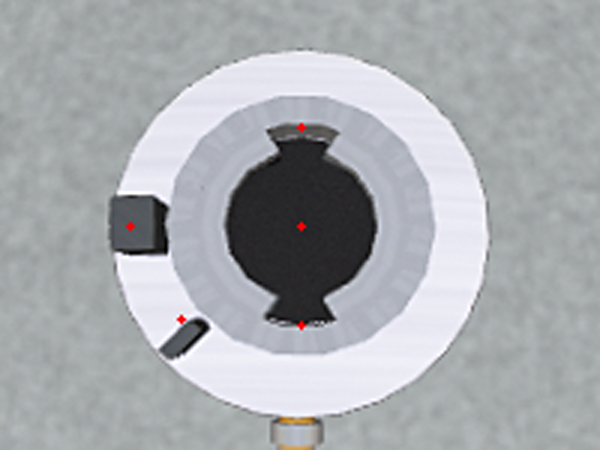

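View pics/e2.png

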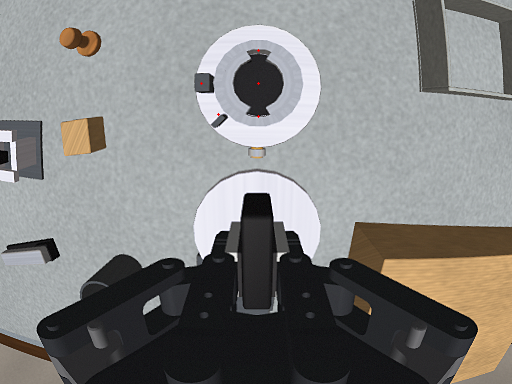

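Both show the canister where predicted: collar centre at crop (302,226) against my projected (301,226), slots vertical, rib lower-left, lock left. Check how the lid sits in the grip from the depth data.

```bash
python3 - <<'E'
from h import *
im,d,p,q=load('wrist')
v,u=np.mgrid[0:384,0:512].astype(float)
W=world('wrist',u,v,d,p,q)
M=R.from_quat(q).as_matrix()
T=(W-p)@M   # tool coordinates
bar=(abs(u-258)<22)&(v>185)&(v<310)&(T[...,2]>-.012)&(T[...,2]<-.001)&(d>0)
P=T[bar];print('bar',len(P),P.min(0),P.max(0),P.mean(0))
fl=(u>185)&(u<330)&(v>160)&(v<260)&(T[...,2]>.022)&(T[...,2]<.038)&(d>0)
P=T[fl];print('flange',len(P),np.percentile(P,[0.5,50,99.5],axis=0))
xs=P[(P[:,0]>.015)&(np.hypot(P[:,0],P[:,1])>.02)]
c,r=cv2.minEnclosingCircle(P[:,:2].astype(np.float32));print(c,r)
co=(W[...,2]>.104)&(W[...,2]<.113)&(v<150)&(d>0)&(np.hypot(W[...,0]-.506,W[...,1]-.228)<.04)
P=W[co];print('collar',cv2.minEnclosingCircle(P[:,:2].astype(np.float32)),P[:,2].mean())
E
```

```text
bar 3101 [-0.02657697 -0.00894325 -0.01198058] [ 0.02388338  0.00939866 -0.00105531] [ 0.00226276 -0.00026992 -0.00451998]
flange 5723 [[-0.01471439 -0.0348104   0.02369794]
 [ 0.01476983 -0.00022515  0.03150877]
 [ 0.03363445  0.03437632  0.03724226]]
(-0.0012279138900339603, -0.0003916723362635821) 0.03607989102602005
collar ((0.5059263706207275, 0.22781458497047424), 0.03883688151836395) 0.1088253561927685
```

```bash
python3 -m pendant '[-0.03,0.001,0,0,0,0,0, -0.03,0,0,0,0,0,0, -0.03,0,0,0,0,0,0, 0,0,-0.03,0,0,0,0, 0,0,-0.03,0,0,0,0, 0,0,0,0,0,0,0, 0,0,0,0,0,0,0]'
```

```text
clock: 7.45
eef_pos: [0.5055, 0.2287, 0.1884]
tool_rot: [0.002, 1.0, 0.0, 0.001]
contact_force: [-0.6, 0.9, -1.6]
opening: 0.145
```

```bash
python3 -m pendant '[-0.0007,-0.0008,-0.008,0,0,0,0, 0,0,-0.008,0,0,0,0, 0,0,-0.006,0,0,0,0, 0,0,-0.006,0,0,0,0, 0,0,0,0,0,0,0]'
```

```text
clock: 8.07
eef_pos: [0.5038, 0.228, 0.1587]
tool_rot: [0.001, 1.0, -0.0, -0.001]
contact_force: [-0.4, 0.2, -2.5]
opening: 0.148
```

```bash
python3 -m pendant '[0.0007,0,-0.004,0,0,0,0, 0,0,-0.004,0,0,0,0, 0,0,-0.002,0,0,0,0, 0,0,-0.001,0,0,0,0, 0,0,0,0,0,0,0]'
```

```text
clock: 8.7
eef_pos: [0.5048, 0.2282, 0.1484]
tool_rot: [0.001, 1.0, 0.0, 0.0]
contact_force: [-0.3, 0.2, -2.2]
opening: 0.149
```

```bash
python3 -m pendant '[0,0,-0.001,0,0,0,0, 0,0,-0.001,0,0,0,0, 0,0,0,0,0,0,0]'
```

```text
clock: 9.07
eef_pos: [0.5049, 0.2282, 0.1482]
tool_rot: [0.002, 1.0, -0.001, 0.0]
contact_force: [-4.4, -3.8, 11.2]
opening: 0.149
```

Lid is down on the collar (TCP z at the predicted 0.148, 11 N support). Ease the push and twist 45° clockwise.

```bash
python3 -m pendant '[0,0,0.0007,0,0,-3,0, 0,0,0,0,0,-6,0, 0,0,0,0,0,-6,0, 0.0003,0.0005,0,0,0,-6,0, 0,0,0,0,0,-6,0, 0,0,0,0,0,-6,0, 0,0,0,0,0,-6,0, 0,0,0,0,0,-4,0, 0,0,0,0,0,-2,0, 0,0,0,0,0,0,0, 0,0,0,0,0,0,0]'
python3 - <<'E'
from h import *
im,d,o=grab('wrist')
p,q=o['eef_pos'],o['tool_rot'];M=R.from_quat(q).as_matrix()
print('yaw',np.degrees(np.arctan2(M[1,0],M[0,0])),'tilt',M[2].round(4),o['contact_force'],o['torque'])
im=im.copy()
cv2.imwrite('pics/f.png',cv2.resize(im[110:350,96:416],(800,600),interpolation=cv2.INTER_CUBIC))
t,_,_=grab('top')
cv2.imwrite('pics/g.png',cv2.resize(t[180:250,140:240],(800,560),interpolation=cv2.INTER_CUBIC))
E
```

```text
clock: 10.45
eef_pos: [0.5056, 0.2286, 0.1483]
tool_rot: [0.384, 0.923, 0.0, 0.001]
contact_force: [-0.8, -2.2, 5.1]
opening: 0.153
yaw 134.82173263465398 tilt [-1.3e-03  8.0e-04 -1.0e+00] [-0.82693606 -2.22461793  5.14783061] [-0.38590842  0.34031462 -0.0302305 ]
```

View pics/f.png

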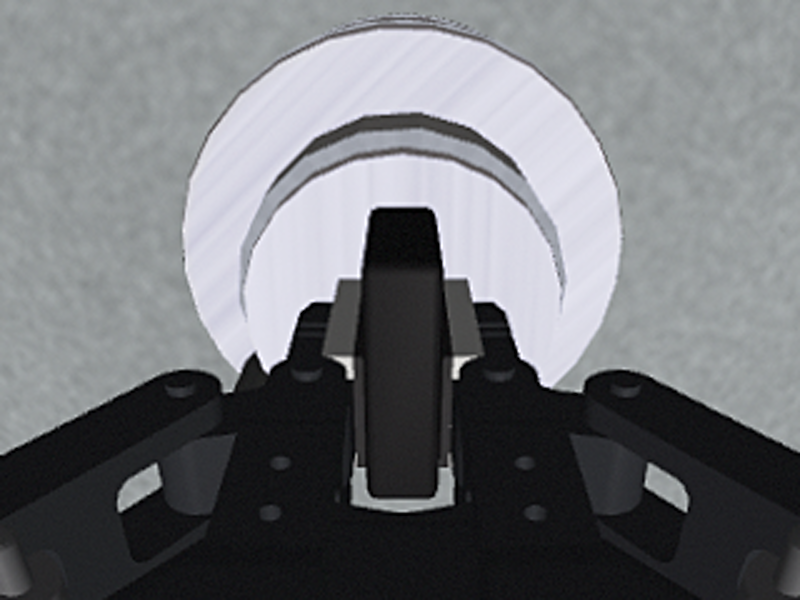

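The bar is still square in the pads and the flange is flat and concentric on the collar. The rib is hidden behind the gripper, as expected. I'll hold a few rows to check it's steady before handing in.

```bash
python3 -m pendant '[0,0,0,0,0,0,0, 0,0,0,0,0,0,0, 0,0,0,0,0,0,0, 0,0,0,0,0,0,0]'
```

```text
clock: 11.05
eef_pos: [0.5055, 0.2287, 0.1482]
tool_rot: [0.384, 0.923, 0.0, 0.001]
contact_force: [-1.7, -1.8, 5.4]
opening: 0.148
```

View pics/g.png

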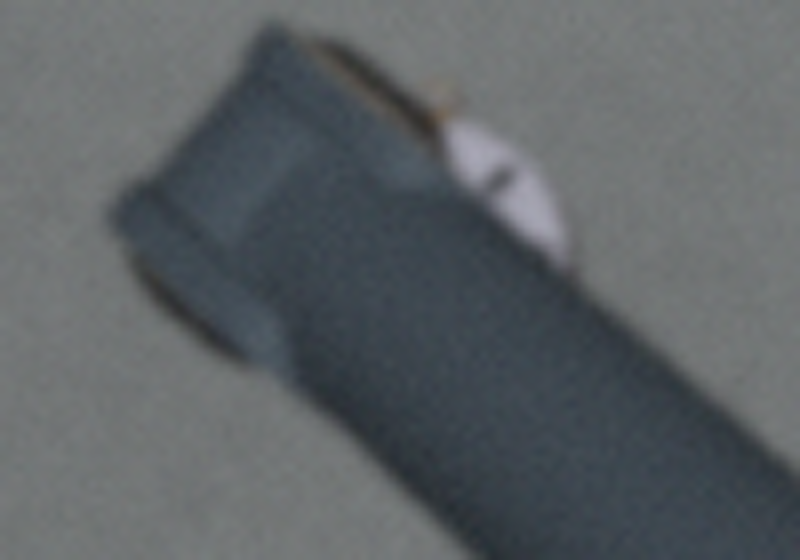

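The top camera shows only the rib (500,180) beside the arm, and the lid is hidden. The pose is steady, so I'm handing in.

```bash
python3 -c "
from bench import job
print(job.close_job())"
```

```text
the job is handed in; nothing more can be done
None
```

I pulled the aluminium bar lid straight up out of its catches and set it into the canister mouth through the entry slots. I then twisted it 45° clockwise to the vent position and handed the job in at about 11 s, still gripping it there.

**Lid height:** it came down at the predicted height (TCP z 0.148 m), with about 5 N of support from the collar during the hold.

**Bar angle:** the tool was at 134.8°, against a target of 135°. That is about 45° from where the lid went in, below the 59° where the lock starts to resist. The canister's own orientation was within about 1° of what I assumed.

**Grip:** in the last wrist picture the bar was square in the pads, with the flange flat and centred on the collar. The pose and opening (about 0.15) stayed steady over the final half second.

**Not checked:**
- In the last pictures the gripper hid the rib from the wrist camera and the arm hid the lid from the top camera. The bar pointing at the rib therefore rests on the measured angles.
- I did not picture the knob lid and the other objects again. The arm passed above them and I felt no unexpected contact.

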